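# Third hand at the screwing jig: press a rail against a sprung end board

## Robot

A 6-joint arm with a two-finger parallel gripper is mounted at the origin on the work surface. World frame = base frame: x ahead of the robot, y to its left, z up, the work surface at z = 0. Lengths are in m, angles in rad, forces in N, time in s.
With the tool pointing down it reaches from about 0.375 to 0.925 m from the base axis. Payload 5.7 kg.
Tool frame: the origin (TCP) lies between the finger pads; the fingertips stand 19 mm ahead of it and the grasp point (between the pads) is the TCP; z points along the fingers, y is the line along which they close (so a half turn about z gives the same grasp; the last joint's range is limited). The gripper opens to 85 mm and grips with 20 to 120 N. Pads are 22 mm wide; open, the fingers measure 114 mm over their backs; the gripper's body (76 mm by 85 mm) begins 54 mm behind the grasp point. The pads swing forward as they close: fully open they stand 13 mm farther back than shut.
Start: joints at [-0.115, 0.359, 1.51, -0, 1.272, -0.115], TCP at [0.6, -0, 0.25] pointing down, gripper open.
Joint ranges: [-2.97, 2.97], [-1.01, 2.36], [0.21, 2.38], [-0.96, 4.11], [0.2, 2.71], [-2.98, 2.98]. Speed limits (rad/s): [2.39, 2.39, 3.14, 3.14, 3.14, 3.14].

## Interface

Orientations are given as [roll, pitch, yaw] about the fixed x, y, z axes, in that order (R = Rz(yaw) Ry(pitch) Rx(roll)).
In Python, from cell import state, snapshot, camera_model, sign_off gives the robot as it stands.
- The arm moves only by the tool arm_command, never from a script. Its argument "plan" is a list of rows, each an object of numbers: "fingers": the opening, from -1 (shut) to 1 (fully open); "dx", "dy", "dz": the shift along the tool's x, y, z in mm; "yaw": the turn about the tool's z in rad. A call has exactly 10 rows; each row shifts and turns the commanded pose from where the row before left it, along the tool's axes as they then stand; what a row does not reach is not made up. A row lasts 1/10 s, in which the tool goes at most 50 mm and 8.59 degrees, less where a joint would pass 70% of its speed; a pose out of reach is approached as far as the arm can. A call is refused whole if a number of a shift passes 50 or a number of a turn 0.15, either way. A call with a gripper value outside its range is refused whole. The fingers move at their own pace and stop on an object; "force" is the grip in N (left out, the last holds). Time passes only in rows, so rows that do not move let the fingers close, or fill a call up. It gives the time, the measured TCP pose, the force, the opening and the grip force at its end, in the units of the state.
- state(): the state, without advancing time (a new reading comes with each control period).
- snapshot(name): name is "scene" or "side" or "wrist"; returns the picture (480x640x3 uint8, blue, green, red); there is no depth.
- camera_model(name): a dict with "fx", "fy", "cx", "cy" (pixels), "world_from_camera" (4x4, takes a point from camera to world coordinates). Camera axes: x right, y down, z forward; pixel columns grow to the right and rows downward; lengths in m; the calibration is good to about 2 mm. The wrist camera is an equidistant fisheye: a pixel r from the principal point sees the ray r / f radians off the axis. A picture is of the moment at which its call begins: read the wrist's pose just before it. camera_model takes no time and is no camera call; for the wrist camera it gives the pose at the moment of the call.
- sign_off(): hands the job in; it is judged then, once.
The state is a dict: "clock": time; "joint_positions": joint angles; "dq": joint speeds; "tau": joint torques, N m; "position": TCP position; "tcp_rot": TCP orientation; "wrist_force": force on the tool from outside, world axes, zero at the start; "wrist_torque": the same for the moment, N m; "width": opening from 0.0 (shut) to 1.0 (fully open); "gripper_force": force on a finger pad.
Only numpy, scipy, OpenCV 4.12 (cv2) and the standard library are available. Lean on these libraries where they do the work, as an engineer would, in place of code of your own. Each camera call takes 0.05 s, during which the arm holds its last target. There are 200 camera calls.

## Task

Be the third hand while a joiner screws a box together: pick up the notched rail (the longer of the two loose pieces of timber), lay it down in the jig's channel with its square, un-notched end towards the upright end board, and push it along the channel against that sprung board until the board's pointer stands midway between the two gauge ribs (about 10 newtons). Keep that push steady for at least two seconds and finish the program while still holding the rail pressed there: do not let go. Never push the board close to the end of its travel, and leave the plain offcut, the drill, the screw jar and the clamp alone.

Things in the scene. Friction and masses are not known exactly. Their poses are not given: they have to be found in the camera images.
- rail_center (a point): Centre of the loose notched rail, 25 mm above its underside. Pale timber, 170 mm long (x), 40 wide (y), 50 high (z up), 0.12 to 0.24 kg. The +x end is square; at the -x end the top half is cut away (notch 40 mm long, 25 deep, open upwards). It starts flat on the bench, notch up. Grip it across its 40 mm width, from 45 mm on the -x side to 85 mm on the +x side of this point.
- rail_end (a point): Centre of the rail's square end face: 85 mm along the rail's +x from rail_center, 25 mm above the underside. Moves with the rail; axes as the rail's.
- jig_bed (a point): On the top of the fixed jig's bed (18 mm above the bench, 310 x 170 mm), on the channel's centre line. +x: the push, along the channel to the end board; z up. Channel: between two guide strips 50 mm apart (5 mm play each side of the rail), 8 mm high above the bed, from x = -120 to +30 mm. The rail lies on the bed; just touching the resting board, its centre is 25 mm straight above this point.
- board_face (a point): On the end board's face that the rail pushes on, 25 mm above the bed, on the channel's centre line; +x into the board, the way of the push. 85 mm ahead of jig_bed at rest; moves with the board. The board is upright pale timber, 100 mm wide, 72 mm high, 15 mm thick, on a sprung steel carriage.
- endboard (a joint): How far the sprung end board is pushed back along the jig's +x, in m: 0 at rest, hard stop at 0.030. Springs back by itself, 700 N/m, no preload (10 N gives 0.014). A thin steel pointer at the board's -y side passes two small upright ribs on the bed: it is level with them at 0.010 (7 N) and 0.020 (14 N); midway is 0.015.
- offcut_center (a point): Centre, half-way up, of a plain loose offcut of the same timber, 110 mm long (own x), 40 mm wide, 50 mm high, no notch. Leave alone; it and the rail may lie in either of two places on the bench.
- drill: Cordless drill lying on its side, about 205 by 205 mm, 62 mm high, origin under its middle. Leave alone.
- screwjar: Glass jar with a steel cap, 64 mm in diameter, 75 mm high, origin at the centre of its underside. Leave alone.
- clamp: Bar clamp lying flat, 320 mm long, 35 mm high, origin on the bench, level with its jaw pads, 60 mm from its bar. Leave alone.
Things that resemble listed ones, but are neither listed nor needed, are in the scene too. Leave any pink look-alike of the part that bears rail_center alone.

How it is judged:
By the outcome, as a careful person would: the job done as asked, in the order asked, and still so for the second after the job is handed in, while the arm keeps its last pose, push and grip.
It also fails if it takes over 43 s, if anything falls off the work surface, if the arm or the gripper's body presses on something with over 40 N, if the wrist force passes 120 N, or if a joint passes its speed limit or range.

## Working session

There is one attempt and no reset: what is moved stays moved. The work goes in short steps, Python scripts to look and compute and a tool call to move; the robot and the scene stay as the last step left them, time stands still between calls to the robot, and variables do not carry over. Pictures are saved under pics/ and viewed, at most 10 in all, crops included, and the job is handed in when it is done.

Besides the shell and the picture viewer there is one more tool, called after ">>>" by a JSON object that holds its "api" and its "payload". arm_command: Moves the arm, as the interface text tells. Its arguments: {"type":"object","properties":{"plan":{"type":"array","items":{"type":"object","properties":{"fingers":{"type":"number"},"dx":{"type":"number"},"dy":{"type":"number"},"dz":{"type":"number"},"yaw":{"type":"number"}}}},"force":{"type":"number"}},"required":["plan"]}

```bash
mkdir -p pics
python3 - <<'E'
from cell import *
import cv2
for n in("scene","side"):
    cv2.imwrite(f"pics/{n}0.png",snapshot(n)); m=camera_model(n); print(n,m)
s=state();print(s)
E
```

```text
scene {'fx': 506.14488555936697, 'fy': 506.14488555936697, 'cx': 322.5969184041806, 'cy': 235.32307359764002, 'world_from_camera': array([[ 0.30763458,  0.81662077, -0.48835589,  1.09506751],
       [ 0.95146824, -0.26850032,  0.15038541, -0.24919565],
       [-0.00831586, -0.51091887, -0.85958871,  1.0431681 ],
       [ 0.        ,  0.        ,  0.        ,  1.        ]])}
side {'fx': 578.9517652562367, 'fy': 578.9517652562367, 'cx': 310.12412206117386, 'cy': 236.94321059943644, 'world_from_camera': array([[ 0.97933097, -0.15111158,  0.13444752,  0.39661976],
       [-0.2022461 , -0.72267575,  0.66093591, -0.96105007],
       [-0.0027131 , -0.6744665 , -0.73830047,  1.08303765],
       [ 0.        ,  0.        ,  0.        ,  1.        ]])}
{'clock': 0.1, 'joint_positions': array([-1.15153192e-01,  3.59429710e-01,  1.51130423e+00,  2.82837835e-05,
        1.27249321e+00, -1.15104941e-01]), 'dq': array([-0.00018123, -0.00272146, -0.00327243, -0.00049855,  0.00107389,
       -0.00118904]), 'tau': array([ 5.04615236e-04, -5.28650415e+01, -2.79350227e+01, -1.37166940e-04,
        4.90131526e-03,  3.56782721e-05]), 'position': array([5.99435679e-01, 3.53153915e-05, 2.49547155e-01]), 'tcp_rot': array([-3.13997207e+00, -2.14566429e-04,  1.57073957e+00]), 'wrist_force': array([ 0.05411327,  0.17033978, -0.01254407]), 'wrist_torque': array([ 0.00225564, -0.02543233,  0.01143131]), 'gripper_force': 0.0, 'width': 1.003620855133972}
```

View pics/scene0.png

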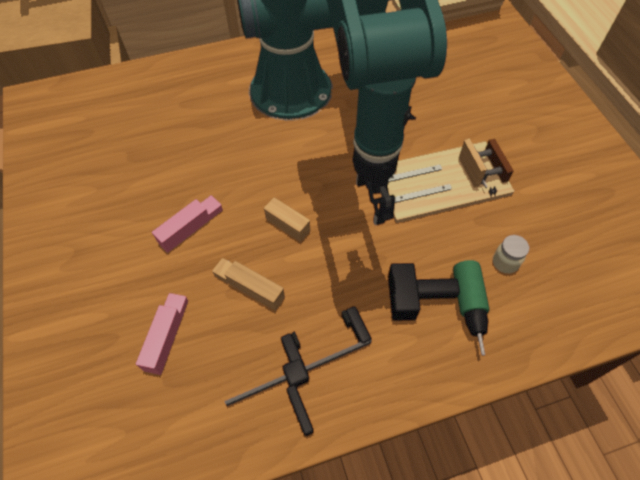

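View pics/side0.png

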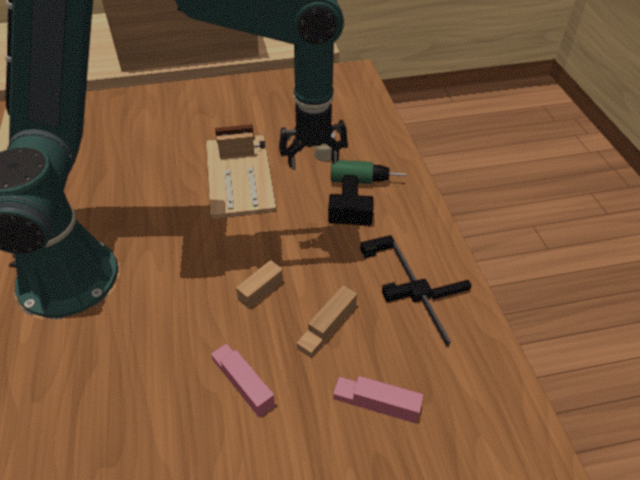

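The pale notched rail is at scene (250,285), side (330,318). It could be taken for the plain offcut at scene (287,220), or for the pink look-alikes at (187,224) and (163,334). I choose the rail because it is pale, notched and the longer piece. Its notch is at the left in scene (222,268). The jig is at scene (450,180), with its end board at (472,160). Next come the close crops.

Run:
```python
import cv2,numpy as np
a=cv2.imread("pics/scene0.png");b=cv2.imread("pics/side0.png")
f=lambda im,x,y,w,h,k:cv2.resize(im[y:y+h,x:x+w],None,fx=k,fy=k,interpolation=cv2.INTER_CUBIC)
cv2.imwrite("pics/c1.png",np.vstack([np.hstack([f(a,205,250,100,75,4),f(b,290,280,100,75,4)]),np.hstack([f(a,380,130,140,98,400/140),f(b,195,115,100,70,4)])]))
```

```text
(no output)
```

View pics/c1.png

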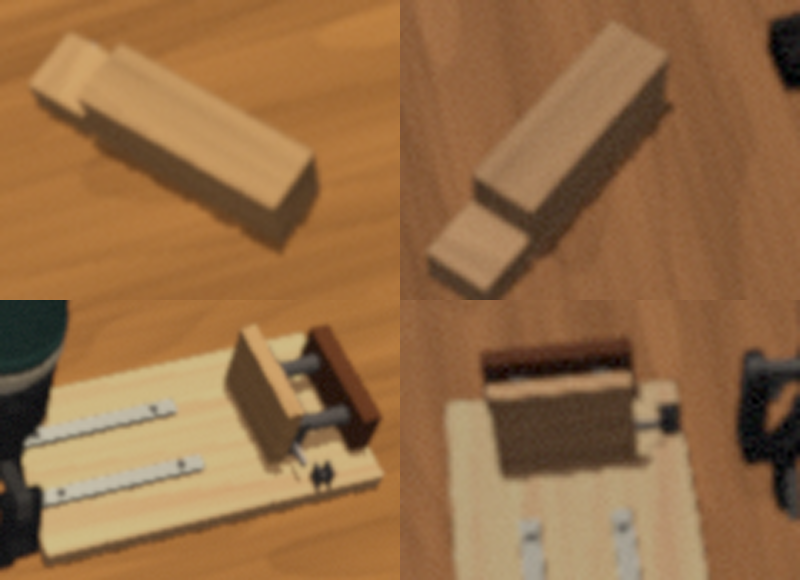

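The crops show that the rail choice is right: pale timber, notched, notch at the left in scene. The square end's top corners are at scene crop (316,155) and (274,210). The board's front face is towards image left in scene.

```bash
cat > h.py <<'E'
import numpy as np
from cell import camera_model
def px(name,u,v,z,m=None):
    m=m or camera_model(name);T=m["world_from_camera"]
    d=T[:3,:3]@[(u-m["cx"])/m["fx"],(v-m["cy"])/m["fy"],1]
    return T[:3,3]+d*(z-T[2,3])/d[2]
E
python3 - <<'E'
from h import *
np.set_printoptions(precision=4,suppress=True)
R={"scene":[(316,155),(274,210),(120,45),(80,100)],"side":[(617,22),(667,62),(475,180),(530,212)]}
for n,l in R.items():
    o=(205,250) if n=="scene" else (290-100,280)
    P=np.array([px(n,o[0]+u/4-(0 if n=="scene" else 0),o[1]+v/4,.05) for u,v in l])
    e,s=P[:2].mean(0),P[2:].mean(0);d=e-s
    w=np.linalg.norm(P[0]-P[1]);L=np.linalg.norm(d);x=d/L
    print(n,P[:,:2].tolist(),"w",w,"L(130)",L,"yaw",np.degrees(np.arctan2(x[1],x[0])),"center",(e-.085*x)[:2],(s+.045*x)[:2])
k=400/140
S=lambda u,v,z:px("scene",380+u/k,130+(v-300)/k,z)[:2]
D=lambda u,v,z:px("side",195+(u-400)/4,115+(v-300)/4,z)[:2]
print("strips scene",S(175,407,.026),S(202,464,.026),S(30,440,.026),S(50,497,.026))
print("strips side",D(530,521,.026),D(622,511,.026))
print("board top front scene",S(241,330,.09),S(285,421,.09),"side",D(489,399,.09),D(636,389,.09))
print("bed scene",S(383,478,.018),S(45,560,.018),"side",D(445,402,.018),D(674,383,.018))
E
```

```text
scene [[0.6320218753515932, -0.19535587200305699], [0.6558097006953192, -0.22512696980837227], [0.5337870918639291, -0.2806824527368598], [0.5601719685274453, -0.3090580719920989]] w 0.038107465136338614 L(130) 0.12868053033891502 yaw 41.12212946483825 center [ 0.5799 -0.2661] [ 0.5809 -0.2653]
side [[0.6298567496885594, -0.19649437605996467], [0.6502052867341059, -0.22916611826091837], [0.5307000580442843, -0.28352111593295026], [0.5549420432778938, -0.3089673874965905]] w 0.038490332530903885 L(130) 0.12809244297345962 yaw 40.63225918042918 center [ 0.5755 -0.2682] [ 0.577  -0.2669]
strips scene [0.4207 0.276 ] [0.485  0.2718] [0.4144 0.1404] [0.4761 0.134 ]
strips side [0.416  0.2766] [0.4797 0.274 ]
board top front scene [0.4044 0.332 ] [0.5049 0.3228] side [0.4009 0.3341] [0.5013 0.3243]
bed scene [0.5428 0.4179] [0.5294 0.1087] side [0.3692 0.4312] [0.5374 0.4188]
```

Both views agree. The rail centre is about (0.578,-0.267) at yaw 40.9°, with width 38 mm and 129 mm from step to end. The jig yaw is about 86.4°, jig_bed is about (0.4485,0.245), and the board face is 54 mm past the strip ends (55 expected). I'm moving over the rail.

>>> {"api": "arm_command", "payload": {"plan": [{"dx":-38.1,"dy":-3.1,"fingers":1},{"dx":-38.1,"dy":-3.1,"fingers":1},{"dx":-38.1,"dy":-3.1,"fingers":1},{"dx":-38.1,"dy":-3.1,"fingers":1},{"dx":-38.1,"dy":-3.1,"fingers":1},{"dx":-38.1,"dy":-3.1,"fingers":1},{"dx":-38.1,"dy":-3.4,"fingers":1},{"yaw":0.143,"dz":5,"fingers":1},{"yaw":0.143,"dz":10,"fingers":1},{"yaw":0.143,"dz":10,"fingers":1}], "force": 60}}

```text
validation failed for argument at $.pl...
```

>>> {"api": "arm_command", "payload": {"plan": [{"yaw":0.143,"dz":15,"fingers":1},{"yaw":0.143,"dz":15,"fingers":1},{"yaw":0.142,"dz":15,"fingers":1},{"dz":15,"fingers":1},{"dz":15,"fingers":1},{"fingers":1},{"fingers":1},{"fingers":1},{"fingers":1},{"fingers":1}]}}

```text
validation failed for argument at $.pl...
```

Run:
```python
from cell import *
import cv2,numpy as np
np.set_printoptions(precision=4,suppress=True)
s=state();m=camera_model("wrist");im=snapshot("wrist");cv2.imwrite("pics/w1.png",im)
print(s["clock"],s["position"],s["tcp_rot"],s["joint_positions"]);print(m)
# project predicted rail top corners, mark them
T=np.linalg.inv(m["world_from_camera"]);th=np.radians(40.9);x=np.array([np.cos(th),np.sin(th)]);y=np.array([-x[1],x[0]])
for a,b in((.085,.02),(.085,-.02),(-.045,.02),(-.045,-.02)):
    p=np.r_[np.array([.578,-.2667])+a*x+b*y,.05,1];c=(T@p)[:3];r=np.hypot(c[0],c[1]);k=np.arctan2(r,c[2])/r*m["fx"]
    q=(m["cx"]+k*c[0],m["cy"]+k*c[1]);print(q);cv2.circle(im,(int(q[0]),int(q[1])),3,(0,0,255),1)
cv2.imwrite("pics/w1m.png",im)
```

```text
0.1 [0.5994 0.     0.2495] [-3.14   -0.0002  1.5707] [-0.1152  0.3594  1.5113  0.      1.2725 -0.1151]
{'fx': 371.64829954431775, 'fy': 371.64829954431775, 'cx': 319.95057612080916, 'cy': 238.26012287255938, 'world_from_camera': array([[ 1.    ,  0.0018, -0.0027,  0.5999],
       [ 0.001 , -0.9587, -0.2844,  0.0724],
       [-0.0031,  0.2844, -0.9587,  0.3741],
       [ 0.    ,  0.    ,  0.    ,  1.    ]])}
(np.float64(347.1374474170849), np.float64(387.94487861939797))
(np.float64(368.74038253281714), np.float64(406.9774116631957))
(np.float64(264.7205705158587), np.float64(437.54507676984986))
(np.float64(286.9961550347604), np.float64(453.59681133425147))
```

View pics/w1m.png

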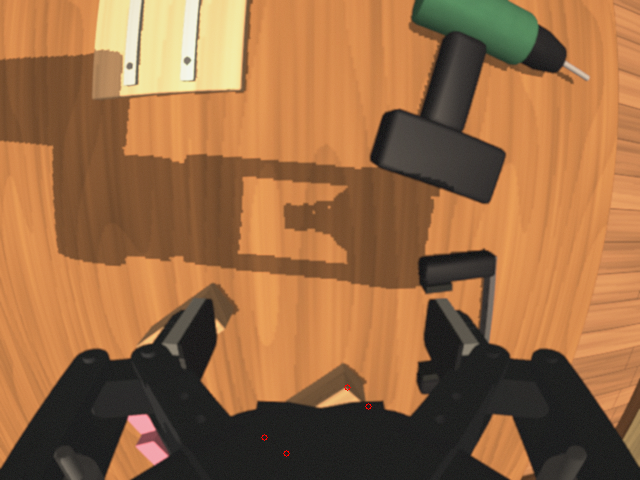

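The moves were refused by validation, so the arm has not moved. The wrist view shows the rail's end at about (345,385), where the prediction puts it. I'll retry with all keys in each row.

>>> {"api": "arm_command", "payload": {"plan": [{"dx":-38.1,"dy":-3.1,"dz":0,"yaw":0,"fingers":1},{"dx":-38.1,"dy":-3.1,"dz":0,"yaw":0,"fingers":1},{"dx":-38.1,"dy":-3.1,"dz":0,"yaw":0,"fingers":1},{"dx":-38.1,"dy":-3.1,"dz":0,"yaw":0,"fingers":1},{"dx":-38.1,"dy":-3.1,"dz":0,"yaw":0,"fingers":1},{"dx":-38.1,"dy":-3.1,"dz":0,"yaw":0,"fingers":1},{"dx":-38.1,"dy":-3.4,"dz":0,"yaw":0,"fingers":1},{"dx":0,"dy":0,"dz":5,"yaw":0.143,"fingers":1},{"dx":0,"dy":0,"dz":10,"yaw":0.143,"fingers":1},{"dx":0,"dy":0,"dz":10,"yaw":0.143,"fingers":1}], "force": 60}}

```text
clock: 1.15
position: [0.5777, -0.2673, 0.2247]
tcp_rot: [-3.141, -0.0, 1.135]
wrist_force: [0.7, 0.3, -0.6]
width: 1.001
gripper_force: 0.0
```

>>> {"api": "arm_command", "payload": {"plan": [{"dx":0,"dy":0,"dz":15,"yaw":0.143,"fingers":1},{"dx":0,"dy":0,"dz":15,"yaw":0.143,"fingers":1},{"dx":0,"dy":0,"dz":15,"yaw":0.142,"fingers":1},{"dx":0,"dy":0,"dz":15,"yaw":0,"fingers":1},{"dx":0,"dy":0,"dz":10,"yaw":0,"fingers":1},{"dx":0,"dy":0,"dz":5,"yaw":0,"fingers":1},{"dx":0,"dy":0,"dz":0,"yaw":0,"fingers":1},{"dx":0,"dy":0,"dz":0,"yaw":0,"fingers":1},{"dx":0,"dy":0,"dz":0,"yaw":0,"fingers":1},{"dx":0,"dy":0,"dz":0,"yaw":0,"fingers":1}]}}

```text
clock: 2.15
position: [0.5784, -0.267, 0.151]
tcp_rot: [3.14, -0.0, 0.714]
wrist_force: [0.3, 0.0, -0.2]
width: 0.998
gripper_force: 0.0
```

```bash
cat > w.py <<'E'
from cell import *
import cv2,numpy as np,sys
np.set_printoptions(precision=4,suppress=True)
def proj(m,p):
    c=(np.linalg.inv(m["world_from_camera"])@np.r_[p,1])[:3];r=np.hypot(c[0],c[1]);k=np.arctan2(r,c[2])/r*m["fx"]
    return np.array([m["cx"]+k*c[0],m["cy"]+k*c[1]])
def ray(m,u,v,z):
    a,b=u-m["cx"],v-m["cy"];r=np.hypot(a,b);t=r/m["fx"];T=m["world_from_camera"]
    d=T[:3,:3]@[np.sin(t)*a/r,np.sin(t)*b/r,np.cos(t)]
    return T[:3,3]+d*(z-T[2,3])/d[2]
def look(name,pts):
    s=state();m=camera_model("wrist");im=snapshot("wrist")
    print(s["clock"],s["position"],s["tcp_rot"],s["joint_positions"],s["wrist_force"])
    np.save(f"pics/{name}.npy",m,allow_pickle=True)
    for p in pts: cv2.circle(im,tuple(int(i) for i in proj(m,p)),2,(0,0,255),-1)
    cv2.imwrite(f"pics/{name}.png",im)
def box(c,th,l,z):
    x=np.array([np.cos(th),np.sin(th)]);y=np.array([-x[1],x[0]])
    return [np.r_[np.array(c)+a*x+b*y,z] for a,b in l]
E
python3 -c "
from w import *
look('w2',box((.578,-.2667),np.radians(40.9),[(.085,.02),(.085,-.02),(-.045,.02),(-.045,-.02)],.05))"
```

```text
2.15 [ 0.5784 -0.267   0.151 ] [ 3.1404 -0.0003  0.7139] [-0.5408  0.507   1.5326 -0.0001  1.1007  0.3162] [ 0.2634  0.0047 -0.219 ]
```

View pics/w2.png

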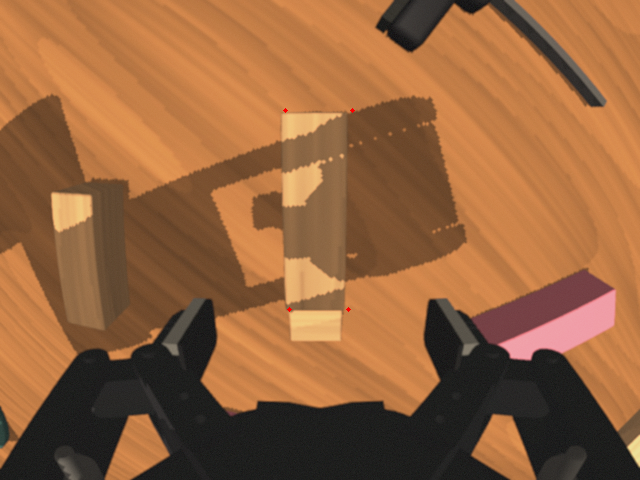

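The rail is at (285–348,112–310), within about 1 mm of the prediction and centred between the fingers. I'm descending to z=0.030 and gripping.

>>> {"api": "arm_command", "payload": {"plan": [{"dx":0,"dy":0,"dz":15,"yaw":0,"fingers":1},{"dx":0,"dy":0,"dz":20,"yaw":0,"fingers":1},{"dx":0,"dy":0,"dz":20,"yaw":0,"fingers":1},{"dx":0,"dy":0,"dz":20,"yaw":0,"fingers":1},{"dx":0,"dy":0,"dz":15,"yaw":0,"fingers":1},{"dx":0,"dy":0,"dz":15,"yaw":0,"fingers":1},{"dx":0,"dy":0,"dz":10,"yaw":0,"fingers":1},{"dx":0,"dy":0,"dz":6,"yaw":0,"fingers":1},{"dx":0,"dy":0,"dz":0,"yaw":0,"fingers":1},{"dx":0,"dy":0,"dz":0,"yaw":0,"fingers":0}], "force": 60}}

```text
clock: 3.2
position: [0.5784, -0.2669, 0.0297]
tcp_rot: [3.141, -0.0, 0.714]
wrist_force: [-0.9, 0.5, -0.2]
width: 0.858
gripper_force: 0.0
```

>>> {"api": "arm_command", "payload": {"plan": [{"dx":0,"dy":0,"dz":0,"yaw":0,"fingers":-1},{"dx":0,"dy":0,"dz":0,"yaw":0,"fingers":-1},{"dx":0,"dy":0,"dz":0,"yaw":0,"fingers":-1},{"dx":0,"dy":0,"dz":0,"yaw":0,"fingers":-1},{"dx":0,"dy":0,"dz":0,"yaw":0,"fingers":-1},{"dx":0,"dy":0,"dz":0,"yaw":0,"fingers":-1},{"dx":0,"dy":0,"dz":0,"yaw":0,"fingers":-1},{"dx":0,"dy":0,"dz":0,"yaw":0,"fingers":-1},{"dx":0,"dy":0,"dz":0,"yaw":0,"fingers":-1},{"dx":0,"dy":0,"dz":0,"yaw":0,"fingers":-1}], "force": 60}}

```text
clock: 4.2
position: [0.5784, -0.2669, 0.0301]
tcp_rot: [3.141, -0.0, 0.714]
wrist_force: [-0.1, 0.2, 6.5]
width: 0.461
gripper_force: 61.4
```

Gripped (opening 39 mm). I'm lifting and turning to the jig's yaw.

>>> {"api": "arm_command", "payload": {"plan": [{"dx":0,"dy":0,"dz":-10,"yaw":0,"fingers":-1},{"dx":0,"dy":0,"dz":-20,"yaw":0,"fingers":-1},{"dx":0,"dy":0,"dz":-25,"yaw":0,"fingers":-1},{"dx":0,"dy":0,"dz":-25,"yaw":0,"fingers":-1},{"dx":0,"dy":0,"dz":-20,"yaw":-0.13,"fingers":-1},{"dx":0,"dy":0,"dz":-15,"yaw":-0.13,"fingers":-1},{"dx":0,"dy":0,"dz":-10,"yaw":-0.13,"fingers":-1},{"dx":0,"dy":0,"dz":-5,"yaw":-0.13,"fingers":-1},{"dx":0,"dy":0,"dz":0,"yaw":-0.137,"fingers":-1},{"dx":0,"dy":0,"dz":0,"yaw":-0.137,"fingers":-1}]}}

```text
clock: 5.2
position: [0.5778, -0.2666, 0.1599]
tcp_rot: [3.141, 0.0, 1.513]
wrist_force: [-0.6, -0.7, -1.6]
width: 0.462
gripper_force: 60.7
```

>>> {"api": "arm_command", "payload": {"plan": [{"dx":20,"dy":-7,"dz":0,"yaw":0,"fingers":-1},{"dx":40,"dy":-13,"dz":0,"yaw":0,"fingers":-1},{"dx":40,"dy":-13,"dz":0,"yaw":0,"fingers":-1},{"dx":40,"dy":-14,"dz":0,"yaw":0,"fingers":-1},{"dx":40,"dy":-14,"dz":0,"yaw":0,"fingers":-1},{"dx":40,"dy":-14,"dz":0,"yaw":0,"fingers":-1},{"dx":40,"dy":-14,"dz":0,"yaw":0,"fingers":-1},{"dx":40,"dy":-14,"dz":0,"yaw":0,"fingers":-1},{"dx":40,"dy":-14,"dz":0,"yaw":0,"fingers":-1},{"dx":40,"dy":-14,"dz":0,"yaw":0,"fingers":-1}]}}

```text
clock: 6.2
position: [0.4703, 0.1222, 0.1597]
tcp_rot: [3.141, -0.0, 1.508]
wrist_force: [0.3, -0.5, -1.7]
width: 0.459
gripper_force: 60.7
```

>>> {"api": "arm_command", "payload": {"plan": [{"dx":40,"dy":-13,"dz":0,"yaw":0,"fingers":-1},{"dx":30,"dy":-10,"dz":0,"yaw":0,"fingers":-1},{"dx":20,"dy":-5,"dz":0,"yaw":0,"fingers":-1},{"dx":10,"dy":-3,"dz":0,"yaw":0,"fingers":-1},{"dx":0,"dy":0,"dz":0,"yaw":0,"fingers":-1},{"dx":0,"dy":0,"dz":0,"yaw":0,"fingers":-1},{"dx":0,"dy":0,"dz":0,"yaw":0,"fingers":-1},{"dx":0,"dy":0,"dz":0,"yaw":0,"fingers":-1},{"dx":0,"dy":0,"dz":0,"yaw":0,"fingers":-1},{"dx":0,"dy":0,"dz":0,"yaw":0,"fingers":-1}]}}

```text
clock: 7.2
position: [0.4467, 0.2221, 0.1593]
tcp_rot: [-3.141, 0.0, 1.507]
wrist_force: [-0.8, 1.1, -0.9]
width: 0.46
gripper_force: 60.7
```

```bash
python3 -c "
from w import *
th=np.radians(86.4)
look('w3',box((.4485,.2446),th,[(.03,.025),(.03,-.025),(-.12,.025),(-.12,-.025)],.026)+box((.4485,.2446),th,[(.085,.05),(.085,-.05)],.09))
for n in ('scene','side'): cv2.imwrite(f'pics/{n}3.png',snapshot(n))"
```

```text
7.2 [0.4467 0.2221 0.1593] [-3.1414  0.      1.507 ] [0.3228 0.3238 1.8316 0.     0.9863 0.3866] [-0.7709  1.0931 -0.9395]
```

View pics/w3.png

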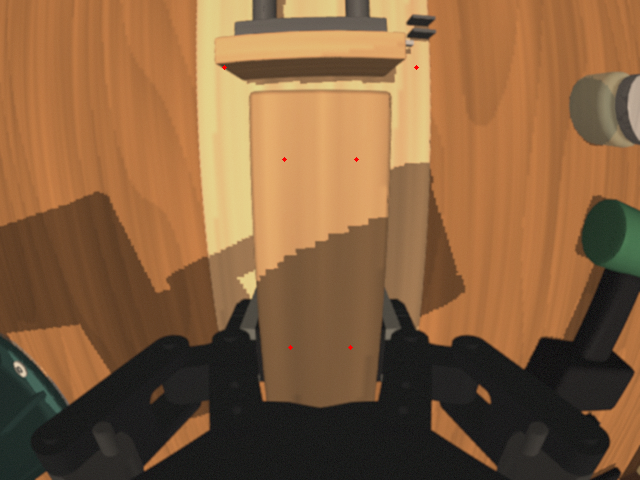

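The wrist view shows the rail at (250–390,92–400), square end towards the board. The board's top front edge runs from about (217,66) to (405,62), slightly left of the prediction. I'll refine this with an enlarged composite.

Run:
```python
import cv2,numpy as np
a=cv2.imread("pics/scene3.png");b=cv2.imread("pics/side3.png");w=cv2.imread("pics/w3.png")
f=lambda im,x,y,w,h,k:cv2.resize(im[y:y+h,x:x+w],None,fx=k,fy=k,interpolation=cv2.INTER_CUBIC)
cv2.imwrite("pics/c3.png",np.vstack([f(w,180,0,266,100,3)[:,:798],np.hstack([f(a,370,125,150,100,2.66)[:,:399],f(b,190,110,133,100,3)[:266,:399]])]))
```

```text
(no output)
```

View pics/c3.png

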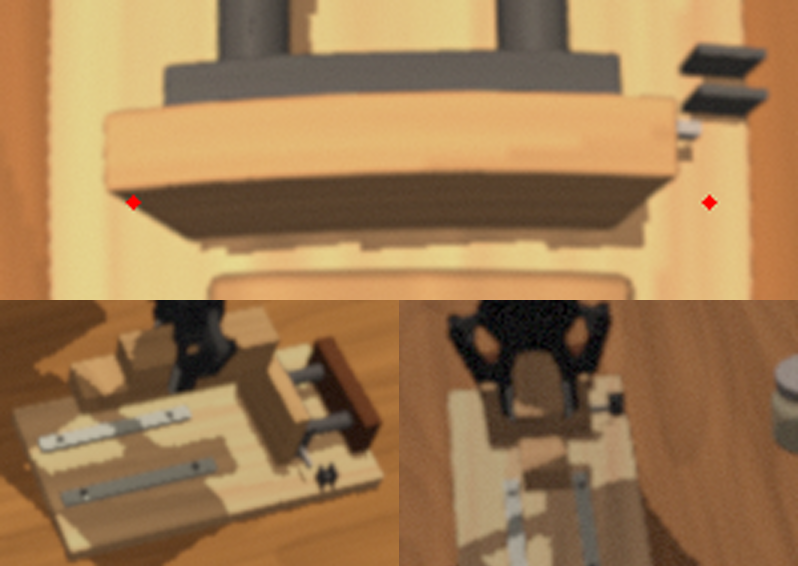

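Run:
```python
from w import *
from h import px
m=np.load("pics/w3.npy",allow_pickle=True).item()
def rep(n,a,b): print(n,a[:2],b[:2],"mid",((a+b)/2)[:2],"len",np.linalg.norm(b-a),"ang",np.degrees(np.arctan2(*(b-a)[1::-1])))
W=lambda u,v,z:ray(m,180+u/3,v/3,z)
rep("board wrist",W(107,190,.09),W(675,178,.09))
rep("bed across wrist",W(50,200,.018),W(750,200,.018))
rep("bed L edge",W(48,60,.018),ray(m,207,250,.018)); rep("bed R edge",W(745,60,.018),ray(m,429,160,.018))
S=lambda u,v,z:px("scene",370+u/2.66,125+(v-300)/2.66,z)
D=lambda u,v,z:px("side",190+(u-399)/3,110+(v-300)/3,z)
A0,A1,B0,B1=[S(*p,.026) for p in((40,441),(188,412),(63,496),(214,465))]
rep("stripA",A0,A1);rep("stripB",B0,B1);rep("end",A1,B1);rep("start",A0,B0)
rep("bed scene",S(68,558,.018),S(382,487,.018));rep("bed start",S(68,558,.018),S(14,410,.018))
rep("side strips end",D(513,480,.026),D(580,473,.026))
rep("rail end wrist",ray(m,250,93,.1793),ray(m,390,93,.1793))
```

```text
board wrist [0.3991 0.3358] [0.4979 0.331 ] mid [0.4485 0.3334] len 0.09890147167932856 ang -2.8281127063023748
bed across wrist [0.3649 0.351 ] [0.5335 0.3394] mid [0.4492 0.3452] len 0.16892201086593042 ang -3.950033895307264
bed L edge [0.3659 0.3879] [0.3579 0.2115] mid [0.3619 0.2997] len 0.17658404094573432 ang -92.61540723977998
bed R edge [0.5352 0.3757] [0.5296 0.2702] mid [0.5324 0.323 ] len 0.10559690094885993 ang -92.99526385857297
stripA [0.4072 0.1286] [0.4193 0.2751] mid [0.4132 0.2018] len 0.1469423808738292 ang 85.28966437557847
stripB [0.4724 0.1255] [0.4838 0.2717] mid [0.4781 0.1986] len 0.14668805316829162 ang 85.56302782123582
end [0.4193 0.2751] [0.4838 0.2717] mid [0.4515 0.2734] len 0.06459460332574493 ang -2.9361234167597985
start [0.4072 0.1286] [0.4724 0.1255] mid [0.4398 0.1271] len 0.06530247327325572 ang -2.730632601629266
bed scene [0.5319 0.1073] [0.5505 0.4124] mid [0.5412 0.2598] len 0.3057009635373583 ang 86.50560892800642
bed start [0.5319 0.1073] [0.3593 0.1215] mid [0.4456 0.1144] len 0.17318759228074687 ang 175.2780548777831
side strips end [0.4174 0.2774] [0.4793 0.2745] mid [0.4484 0.2759] len 0.06188358676209001 ang -2.721202682550065
rail end wrist [0.4327 0.3067] [0.4716 0.3043] mid [0.4521 0.3055] len 0.03901662935871616 ang -3.609107885578137
```

Combining the cameras puts the channel about 2 mm left of the rail. I'm shifting dy by -2, lowering to just above the strips, and checking there.

>>> {"api": "arm_command", "payload": {"plan": [{"dx":0,"dy":-2,"dz":10,"yaw":0,"fingers":-1},{"dx":0,"dy":0,"dz":20,"yaw":0,"fingers":-1},{"dx":0,"dy":0,"dz":20,"yaw":0,"fingers":-1},{"dx":0,"dy":0,"dz":20,"yaw":0,"fingers":-1},{"dx":0,"dy":0,"dz":15,"yaw":0,"fingers":-1},{"dx":0,"dy":0,"dz":8,"yaw":0,"fingers":-1},{"dx":0,"dy":0,"dz":4,"yaw":0,"fingers":-1},{"dx":0,"dy":0,"dz":0,"yaw":0,"fingers":-1},{"dx":0,"dy":0,"dz":0,"yaw":0,"fingers":-1},{"dx":0,"dy":0,"dz":0,"yaw":0,"fingers":-1}]}}

```text
clock: 8.35
position: [0.4451, 0.2229, 0.0629]
tcp_rot: [3.14, -0.001, 1.508]
wrist_force: [0.3, 0.6, -1.2]
width: 0.462
gripper_force: 60.7
```

Run:
```python
from w import *
look('w4',[])
w=cv2.imread("pics/w4.png");b=snapshot("side");a=snapshot("scene")
f=lambda im,x,y,w,h,k:cv2.resize(im[y:y+h,x:x+w],None,fx=k,fy=k,interpolation=cv2.INTER_CUBIC)
cv2.imwrite("pics/c4.png",np.hstack([f(w,170,0,300,400,1.5),np.vstack([f(a,380,130,140,120,2.5),f(b,200,115,100,86,3.5)[:300]])]))
```

```text
8.35 [0.4451 0.2229 0.0629] [ 3.1404 -0.0006  1.5078] [0.3253 0.4738 1.9173 0.0001 0.7491 0.3883] [ 0.2807  0.6405 -1.159 ]
```

View pics/c4.png

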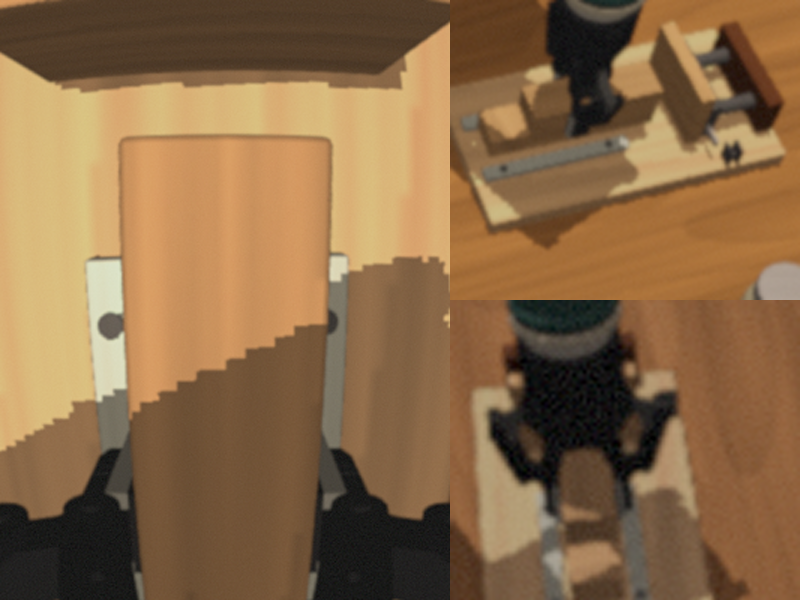

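At this height, the strips' outer edges are at crop x 87 and 348 (mid 217.5) and the rail's middle is at 226, so the channel is about 2 mm to the left and turned about 0.8° counter-clockwise. I'm correcting both and laying the rail down.

>>> {"api": "arm_command", "payload": {"plan": [{"dx":0,"dy":-2.2,"dz":0,"yaw":-0.012,"fingers":-1},{"dx":0,"dy":0,"dz":0,"yaw":0,"fingers":-1},{"dx":0,"dy":0,"dz":4,"yaw":0,"fingers":-1},{"dx":0,"dy":0,"dz":3,"yaw":0,"fingers":-1},{"dx":0,"dy":0,"dz":2,"yaw":0,"fingers":-1},{"dx":0,"dy":0,"dz":1.5,"yaw":0,"fingers":-1},{"dx":0,"dy":0,"dz":1,"yaw":0,"fingers":-1},{"dx":0,"dy":0,"dz":0,"yaw":0,"fingers":-1},{"dx":0,"dy":0,"dz":0,"yaw":0,"fingers":-1},{"dx":0,"dy":0,"dz":0,"yaw":0,"fingers":-1}]}}

```text
clock: 9.5
position: [0.4424, 0.2228, 0.0509]
tcp_rot: [3.142, -0.0, 1.52]
wrist_force: [0.3, 0.6, -1.4]
width: 0.46
gripper_force: 60.7
```

>>> {"api": "arm_command", "payload": {"plan": [{"dx":0,"dy":0,"dz":1,"yaw":0,"fingers":-1},{"dx":0,"dy":0,"dz":1,"yaw":0,"fingers":-1},{"dx":0,"dy":0,"dz":0.5,"yaw":0,"fingers":-1},{"dx":0,"dy":0,"dz":0.5,"yaw":0,"fingers":-1},{"dx":0,"dy":0,"dz":0,"yaw":0,"fingers":-1},{"dx":0,"dy":0,"dz":0,"yaw":0,"fingers":-1},{"dx":0,"dy":0,"dz":0,"yaw":0,"fingers":-1},{"dx":0,"dy":0,"dz":0,"yaw":0,"fingers":-1},{"dx":0,"dy":0,"dz":0,"yaw":0,"fingers":-1},{"dx":0,"dy":0,"dz":0,"yaw":0,"fingers":-1}]}}

```text
clock: 10.5
position: [0.4422, 0.2228, 0.0481]
tcp_rot: [-3.141, -0.0, 1.52]
wrist_force: [-1.1, -0.9, 4.7]
width: 0.463
gripper_force: 61.3
```

The rail is down on the bed at z=0.048, as expected. I'm easing the downward press and sliding towards the board.

>>> {"api": "arm_command", "payload": {"plan": [{"dx":2,"dy":0,"dz":-0.3,"yaw":0,"fingers":-1},{"dx":3,"dy":0,"dz":0,"yaw":0,"fingers":-1},{"dx":3,"dy":0,"dz":0,"yaw":0,"fingers":-1},{"dx":3,"dy":0,"dz":0,"yaw":0,"fingers":-1},{"dx":3,"dy":0,"dz":0,"yaw":0,"fingers":-1},{"dx":2,"dy":0,"dz":0,"yaw":0,"fingers":-1},{"dx":1,"dy":0,"dz":0,"yaw":0,"fingers":-1},{"dx":0,"dy":0,"dz":0,"yaw":0,"fingers":-1},{"dx":0,"dy":0,"dz":0,"yaw":0,"fingers":-1},{"dx":0,"dy":0,"dz":0,"yaw":0,"fingers":-1}]}}

```text
clock: 11.5
position: [0.4432, 0.2401, 0.0481]
tcp_rot: [3.142, -0.001, 1.52]
wrist_force: [-0.7, 1.7, -0.0]
width: 0.463
gripper_force: 61.0
```

>>> {"api": "arm_command", "payload": {"plan": [{"dx":1,"dy":0,"dz":0,"yaw":0,"fingers":-1},{"dx":2,"dy":0,"dz":0,"yaw":0,"fingers":-1},{"dx":2,"dy":0,"dz":0,"yaw":0,"fingers":-1},{"dx":2,"dy":0,"dz":0,"yaw":0,"fingers":-1},{"dx":2,"dy":0,"dz":0,"yaw":0,"fingers":-1},{"dx":1,"dy":0,"dz":0,"yaw":0,"fingers":-1},{"dx":0,"dy":0,"dz":0,"yaw":0,"fingers":-1},{"dx":0,"dy":0,"dz":0,"yaw":0,"fingers":-1},{"dx":0,"dy":0,"dz":0,"yaw":0,"fingers":-1},{"dx":0,"dy":0,"dz":0,"yaw":0,"fingers":-1}]}}

```text
clock: 12.5
position: [0.4437, 0.25, 0.0481]
tcp_rot: [-3.142, -0.0, 1.52]
wrist_force: [-0.4, 1.2, 1.2]
width: 0.461
gripper_force: 61.0
```

Run:
```python
from w import *
for i in range(6): 
    snapshot("side");print(state()["position"],state()["wrist_force"])
look('w5',[])
w=cv2.imread("pics/w5.png");a=snapshot("scene")
f=lambda im,x,y,w,h,k:cv2.resize(im[y:y+h,x:x+w],None,fx=k,fy=k,interpolation=cv2.INTER_CUBIC)
cv2.imwrite("pics/c5.png",np.hstack([f(w,160,0,320,480,1.25),f(a,455,145,60,90,6.66)]))
```

```text
[0.4437 0.25   0.0481] [-0.0339  0.6466  0.5964]
[0.4437 0.25   0.0481] [-0.2846  1.1869  0.408 ]
[0.4437 0.25   0.0481] [-0.8329  1.598   1.4646]
[0.4437 0.25   0.0481] [0.1284 1.8759 0.0527]
[0.4437 0.2499 0.0481] [-0.0079  1.4779 -0.3058]
[0.4437 0.2499 0.0481] [-1.1991  0.8931  0.3153]
12.8 [0.4437 0.2499 0.0481] [-3.1416 -0.0002  1.5197] [0.3771 0.5108 1.9002 0.0003 0.7305 0.4279] [-1.1991  0.8931  0.3153]Traceback (most recent call last):
  File "<stdin>", line 7, in <module>
    return _nx.concatenate(arrs, 1, dtype=dtype, casting=casting)
           ~~~~~~~~~~~~~~~^^^^^^^^^^^^^^^^^^^^^^^^^^^^^^^^^^^^^^^
ValueError: all the input array dimensions except for the concatenation axis must match exactly, but along dimension 0, the array at index 0 has size 600 and the array at index 1 has size 599
```

No contact yet. I'm stepping on.

>>> {"api": "arm_command", "payload": {"plan": [{"dx":1,"dy":0,"dz":0,"yaw":0,"fingers":-1},{"dx":1,"dy":0,"dz":0,"yaw":0,"fingers":-1},{"dx":1,"dy":0,"dz":0,"yaw":0,"fingers":-1},{"dx":1,"dy":0,"dz":0,"yaw":0,"fingers":-1},{"dx":1,"dy":0,"dz":0,"yaw":0,"fingers":-1},{"dx":1,"dy":0,"dz":0,"yaw":0,"fingers":-1},{"dx":0,"dy":0,"dz":0,"yaw":0,"fingers":-1},{"dx":0,"dy":0,"dz":0,"yaw":0,"fingers":-1},{"dx":0,"dy":0,"dz":0,"yaw":0,"fingers":-1},{"dx":0,"dy":0,"dz":0,"yaw":0,"fingers":-1}]}}

```text
clock: 13.9
position: [0.444, 0.2552, 0.0481]
tcp_rot: [-3.141, 0.001, 1.52]
wrist_force: [1.1, -5.9, 2.2]
width: 0.461
gripper_force: 61.2
```

Run:
```python
from w import *
F=[]
for i in range(8): 
    snapshot("side");F.append(state()["wrist_force"])
print(np.mean(F,0))
look('w5',[])
w=cv2.imread("pics/w5.png");a=snapshot("scene")
f=lambda im,x,y,w,h:cv2.resize(im[y:y+h,x:x+w],(400,600),interpolation=cv2.INTER_CUBIC)
cv2.imwrite("pics/c5.png",np.hstack([f(w,160,0,320,480),f(a,455,145,60,90)]))
```

```text
[ 0.6064 -6.1394  2.5545]
14.3 [0.444  0.2552 0.0481] [-3.1414  0.0009  1.5201] [ 0.3873  0.5136  1.8933 -0.0011  0.7353  0.4388] [ 0.5235 -5.7174  2.3946]
```

View pics/c5.png

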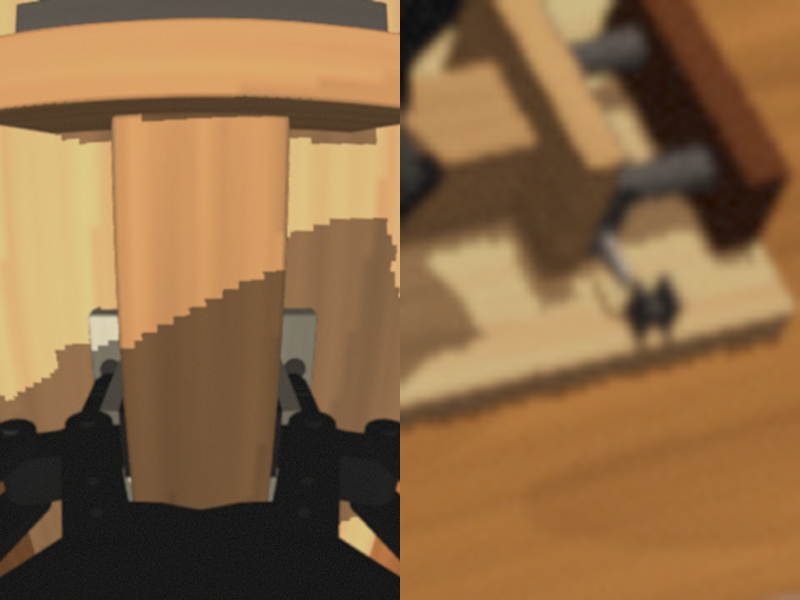

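The view shows the rail centred in the channel, flush on the board, and the board has started to move. The force rise is about 7 N. I'll measure the board's travel by image registration against the earlier resting pictures.

```bash
cat > t.py <<'E'
from w import *
def pr(n,p):
    m=camera_model(n);c=(np.linalg.inv(m["world_from_camera"])@np.r_[p,1])[:3]
    return np.array([m["cx"]+m["fx"]*c[0]/c[2],m["cy"]+m["fy"]*c[1]/c[2]])
def travel(tag):
    F=[];im=[]
    for i in range(4): im.append(snapshot("scene").astype(np.float32));F.append(state()["wrist_force"])
    now=np.mean(im,0);cv2.imwrite(f"pics/sc_{tag}.png",now);s=state()
    print(s["clock"],s["position"],np.mean(F,0))
    d=np.array([np.cos(1.52),np.sin(1.52),0]);p=np.array([.4955,.335,.09]);g=(pr("scene",p+.01*d)-pr("scene",p-0*d))/10
    print("px per mm",g)
    for ref in("scene0","scene3"):
        r=cv2.imread(f"pics/{ref}.png").astype(np.float32)
        # (x,y,w,h) board's upper near corner / pointer root
        for x,y,w,h in((470,142,20,32),(476,150,16,26),(478,158,14,24)):
            T=r[y:y+h,x:x+w];best=[]
            ks=np.arange(0,25,.25)
            for k in ks:
                S=cv2.getRectSubPix(now,(w,h),(x+(w-1)/2+g[0]*k,y+(h-1)/2+g[1]*k))
                a=cv2.cvtColor(S,cv2.COLOR_BGR2GRAY);b=cv2.cvtColor(T,cv2.COLOR_BGR2GRAY)
                best.append(np.corrcoef(a.ravel(),b.ravel())[0,1])
            i=int(np.argmax(best));print(ref,(x,y),"travel mm",ks[i],round(best[i],3))
E
python3 -c "from t import *;travel('a')"
```

```text
14.6 [0.4439 0.2552 0.0481] [ 0.5947 -5.8082  2.27  ]
px per mm [ 0.3903 -0.0885]
scene0 (470, 142) travel mm 4.0 0.89
scene0 (476, 150) travel mm 3.25 0.92
scene0 (478, 158) travel mm 2.75 0.923
scene3 (470, 142) travel mm 3.75 0.831
scene3 (476, 150) travel mm 3.25 0.92
scene3 (478, 158) travel mm 2.75 0.924[ WARN:0@1.165] global loadsave.cpp:1063 imwrite_ Unsupported depth image for selected encoder is fallbacked to CV_8U.
```

>>> {"api": "arm_command", "payload": {"plan": [{"dx":1,"dy":0,"dz":0,"yaw":0,"fingers":-1},{"dx":1,"dy":0,"dz":0,"yaw":0,"fingers":-1},{"dx":1,"dy":0,"dz":0,"yaw":0,"fingers":-1},{"dx":1,"dy":0,"dz":0,"yaw":0,"fingers":-1},{"dx":1,"dy":0,"dz":0,"yaw":0,"fingers":-1},{"dx":0,"dy":0,"dz":0,"yaw":0,"fingers":-1},{"dx":0,"dy":0,"dz":0,"yaw":0,"fingers":-1},{"dx":0,"dy":0,"dz":0,"yaw":0,"fingers":-1},{"dx":0,"dy":0,"dz":0,"yaw":0,"fingers":-1},{"dx":0,"dy":0,"dz":0,"yaw":0,"fingers":-1}]}}

```text
clock: 15.6
position: [0.4442, 0.2596, 0.0481]
tcp_rot: [-3.141, 0.002, 1.52]
wrist_force: [1.8, -9.7, 3.4]
width: 0.461
gripper_force: 61.3
```

```bash
python3 -c "from t import *;travel('b')" 2>/dev/null
```

```text
15.8 [0.4442 0.2596 0.0481] [ 0.4988 -9.3349  3.4975]
px per mm [ 0.3903 -0.0885]
scene0 (470, 142) travel mm 6.75 0.759
scene0 (476, 150) travel mm 5.75 0.798
scene0 (478, 158) travel mm 4.0 0.808
scene3 (470, 142) travel mm 6.25 0.696
scene3 (476, 150) travel mm 5.75 0.799
scene3 (478, 158) travel mm 4.0 0.81
```

>>> {"api": "arm_command", "payload": {"plan": [{"dx":1,"dy":0,"dz":0,"yaw":0,"fingers":-1},{"dx":1,"dy":0,"dz":0,"yaw":0,"fingers":-1},{"dx":1,"dy":0,"dz":0,"yaw":0,"fingers":-1},{"dx":1,"dy":0,"dz":0,"yaw":0,"fingers":-1},{"dx":1,"dy":0,"dz":0,"yaw":0,"fingers":-1},{"dx":0,"dy":0,"dz":0,"yaw":0,"fingers":-1},{"dx":0,"dy":0,"dz":0,"yaw":0,"fingers":-1},{"dx":0,"dy":0,"dz":0,"yaw":0,"fingers":-1},{"dx":0,"dy":0,"dz":0,"yaw":0,"fingers":-1},{"dx":0,"dy":0,"dz":0,"yaw":0,"fingers":-1}]}}

```text
clock: 16.8
position: [0.4444, 0.2639, 0.0481]
tcp_rot: [-3.141, 0.003, 1.521]
wrist_force: [1.3, -13.2, 4.6]
width: 0.459
gripper_force: 61.4
```

```bash
python3 - 2>/dev/null <<'E'
from t import *
travel('c')
look('w6',[])
m=np.load("pics/w6.npy",allow_pickle=True).item();w=cv2.imread("pics/w6.png")
m3=np.load("pics/w3.npy",allow_pickle=True).item()
# ribs in w3: crop3 (724,60),(727,100) tops, z ~0.04
for u,v in((724,60),(727,100)):
    P=ray(m3,180+u/3,v/3,.04);print(P,proj(m,P),pr("scene",P),pr("side",P))
c=proj(m,P);x,y=[int(i) for i in c];x0=min(max(x-60,0),540);y0=min(max(y-60,0),390);print(x0,y0)
side=np.mean([snapshot("side").astype(np.float32) for _ in range(3)],0)
f=lambda im,x,y,w,h,W,H:cv2.resize(im[y:y+h,x:x+w],(W,H),interpolation=cv2.INTER_CUBIC)
s=pr("side",P)
sx,sy=int(s[0])-15,int(s[1])-18;print(sx,sy)
cv2.imwrite("pics/c6.png",np.vstack([f(w,x0,y0,100,40,800,320),np.hstack([f(cv2.imread("pics/sc_c.png"),475,165,35,24,400,274),f(side.astype(np.uint8),sx,sy,35,24,400,274)])]))
E
```

```text
17.0 [0.4444 0.2639 0.0481] [  1.5247 -12.5092   4.861 ]
px per mm [ 0.3903 -0.0885]
scene0 (470, 142) travel mm 11.25 0.599
scene0 (476, 150) travel mm 8.75 0.648
scene0 (478, 158) travel mm 4.25 0.662
scene3 (470, 142) travel mm 9.0 0.531
scene3 (476, 150) travel mm 8.75 0.648
scene3 (478, 158) travel mm 4.25 0.664
17.0 [0.4444 0.2639 0.0481] [-3.1411  0.0029  1.5208] [ 0.4038  0.5184  1.8816 -0.0036  0.7434  0.4565] [  2.3328 -12.5938   4.4245]
[0.5233 0.3687 0.04  ] [512.0531  49.3475] [494.9555 186.0033] [260.7614 140.8075]
[0.5231 0.359  0.04  ] [513.1762  73.3176] [491.3473 186.9629] [261.2002 142.8848]
453 13
246 124
```

Run:
```python
import cv2,numpy as np
w=cv2.imread("pics/w6.png");s=cv2.imread("pics/sc_c.png")
f=lambda im,x,y,w,h,W,H:cv2.resize(im[y:y+h,x:x+w],(W,H),interpolation=cv2.INTER_CUBIC)
cv2.imwrite("pics/c7.png",np.vstack([f(w,440,15,133,62,798,372),f(s,465,165,56,16,798,228)]))
```

```text
(no output)
```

View pics/c7.png

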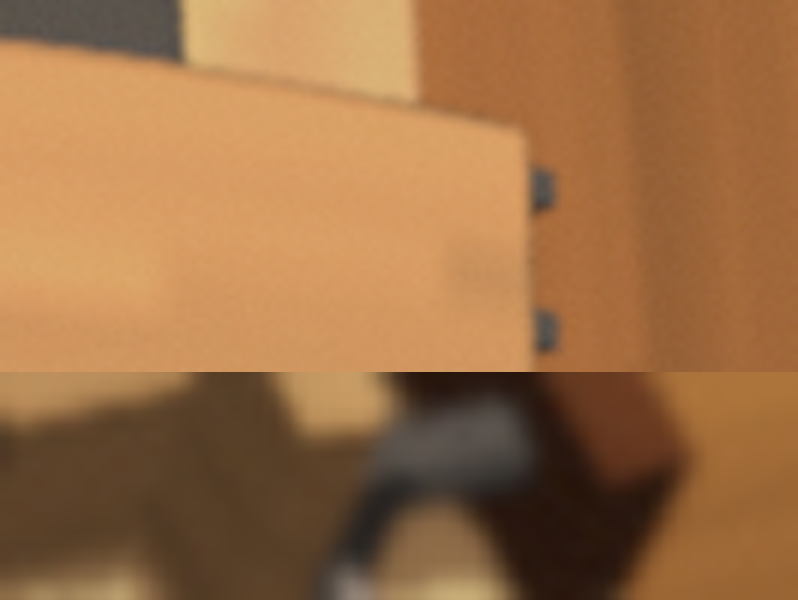

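The last view shows the two rib tips at wrist pixels (530,47) and (531,70), with the board's back corner at (527,36). The pointer itself is hidden under the board there, so I'll use the numbers.

Run:
```python
from w import *
m3=np.load("pics/w3.npy",allow_pickle=True).item();m6=np.load("pics/w6.npy",allow_pickle=True).item()
d=np.array([np.cos(1.52),np.sin(1.52),0]);o=np.array([.4445,.2446,0])
X=lambda m,u,v,z:((ray(m,u,v,z)-o)@d*1e3,(ray(m,u,v,z)-o)@np.array([d[1],-d[0],0])*1e3)
C=lambda u,v:(180+u/3,v/3)
V=lambda u,v:(440+u/6,15+v/6)
print("rest back edge",X(m3,*C(678,97),.09),"front",X(m3,*C(675,178),.09))
print("now back edge",X(m6,*V(523,128),.09))
for z in(.03,.035,.04,.045):print(z,"ribs rest",X(m3,*C(764,50),z),X(m3,*C(766,93),z),"now",X(m6,*V(553,172),z),X(m6,*V(556,314),z))
for n in("scene0","scene3","sc_a","sc_b","sc_c"):
    g=cv2.cvtColor(cv2.imread(f"pics/{n}.png"),cv2.COLOR_BGR2GRAY);print(n);print(g[179:196,478:500])
```

```text
rest back edge (np.float64(104.12529724899107), np.float64(49.82939966417106)) front (np.float64(88.95634850027577), np.float64(48.90965447410888))
now back edge (np.float64(118.61737705544422), np.float64(49.30405517284066))
0.03 ribs rest (np.float64(134.75965085128271), np.float64(85.09119170136513)) (np.float64(123.77088625302187), np.float64(85.1181922834753)) now (np.float64(135.095463715777), np.float64(88.2437739181614)) (np.float64(124.45290547183765), np.float64(88.19630173784167))
0.035 ribs rest (np.float64(133.0905572231019), np.float64(83.50432036743186)) (np.float64(122.31827374638459), np.float64(83.5307890320325)) now (np.float64(133.58390825403075), np.float64(85.11726551680282)) (np.float64(123.31495295461634), np.float64(85.0714598292515))
0.04 ribs rest (np.float64(131.42146359492122), np.float64(81.91744903349857)) (np.float64(120.8656612397474), np.float64(81.94338578058968)) now (np.float64(132.0723527922845), np.float64(81.99075711544423)) (np.float64(122.17700043739501), np.float64(81.94661792066131))
0.045 ribs rest (np.float64(129.75236996674042), np.float
[... 7456 characters left out ...]
6 107  78  88 102  76  52  84
  135 166 176 177]
 [151 131 136 141 142 151 171 177 177 169 133  83  54  61  69  56  41  58
  109 154 172 175]
 [169 156 163 168 168 170 174 177 176 167 126  69  41  45  57  59  46  46
   85 136 163 170]
 [174 171 172 172 173 174 175 176 174 164 117  61  37  40  55  61  47  43
   80 135 163 170]
 [173 172 171 170 171 173 173 173 172 163 121  66  39  37  43  51  41  53
  105 154 170 173]
 [171 171 171 171 171 172 171 171 171 164 138  89  49  43  59  65  52  78
  132 165 172 172]
 [171 171 171 171 171 171 171 171 172 171 159 117  68  65  99 109  85 104
  150 165 164 159]
 [171 171 172 173 173 173 174 174 175 175 169 140  94  94 134 142 112 111
  141 144 131 117]]
```

The pointer tracking gives 14.6–15.2 mm, the wrist geometry about 14 mm, and the force less friction about 14.7 mm. The TCP travel since contact is about 14.9 mm. The pointer is midway, so I'm holding steady.

>>> {"api": "arm_command", "payload": {"plan": [{"dx":0.3,"dy":0,"dz":0,"yaw":0,"fingers":-1},{"dx":0,"dy":0,"dz":0,"yaw":0,"fingers":-1},{"dx":0,"dy":0,"dz":0,"yaw":0,"fingers":-1},{"dx":0,"dy":0,"dz":0,"yaw":0,"fingers":-1},{"dx":0,"dy":0,"dz":0,"yaw":0,"fingers":-1},{"dx":0,"dy":0,"dz":0,"yaw":0,"fingers":-1},{"dx":0,"dy":0,"dz":0,"yaw":0,"fingers":-1},{"dx":0,"dy":0,"dz":0,"yaw":0,"fingers":-1},{"dx":0,"dy":0,"dz":0,"yaw":0,"fingers":-1},{"dx":0,"dy":0,"dz":0,"yaw":0,"fingers":-1}]}}

```text
clock: 18.2
position: [0.4444, 0.264, 0.0481]
tcp_rot: [-3.141, 0.003, 1.521]
wrist_force: [3.3, -13.6, 5.4]
width: 0.46
gripper_force: 61.4
```

>>> {"api": "arm_command", "payload": {"plan": [{"dx":0,"dy":0,"dz":0,"yaw":0,"fingers":-1},{"dx":0,"dy":0,"dz":0,"yaw":0,"fingers":-1},{"dx":0,"dy":0,"dz":0,"yaw":0,"fingers":-1},{"dx":0,"dy":0,"dz":0,"yaw":0,"fingers":-1},{"dx":0,"dy":0,"dz":0,"yaw":0,"fingers":-1},{"dx":0,"dy":0,"dz":0,"yaw":0,"fingers":-1},{"dx":0,"dy":0,"dz":0,"yaw":0,"fingers":-1},{"dx":0,"dy":0,"dz":0,"yaw":0,"fingers":-1},{"dx":0,"dy":0,"dz":0,"yaw":0,"fingers":-1},{"dx":0,"dy":0,"dz":0,"yaw":0,"fingers":-1}]}}

```text
clock: 19.2
position: [0.4444, 0.264, 0.0481]
tcp_rot: [-3.141, 0.003, 1.521]
wrist_force: [2.2, -14.1, 4.6]
width: 0.462
gripper_force: 61.4
```

>>> {"api": "arm_command", "payload": {"plan": [{"dx":0,"dy":0,"dz":0,"yaw":0,"fingers":-1},{"dx":0,"dy":0,"dz":0,"yaw":0,"fingers":-1},{"dx":0,"dy":0,"dz":0,"yaw":0,"fingers":-1},{"dx":0,"dy":0,"dz":0,"yaw":0,"fingers":-1},{"dx":0,"dy":0,"dz":0,"yaw":0,"fingers":-1},{"dx":0,"dy":0,"dz":0,"yaw":0,"fingers":-1},{"dx":0,"dy":0,"dz":0,"yaw":0,"fingers":-1},{"dx":0,"dy":0,"dz":0,"yaw":0,"fingers":-1},{"dx":0,"dy":0,"dz":0,"yaw":0,"fingers":-1},{"dx":0,"dy":0,"dz":0,"yaw":0,"fingers":-1}]}}

```text
clock: 20.2
position: [0.4444, 0.264, 0.0481]
tcp_rot: [-3.141, 0.003, 1.521]
wrist_force: [2.4, -13.0, 5.9]
width: 0.463
gripper_force: 61.4
```

```bash
python3 -c "
from cell import *
s=state();print(s['clock'],s['position'],s['wrist_force'],s['gripper_force']);print(sign_off())"
```

```text
20.2 [0.4443773  0.26401185 0.04810764] [  2.37346827 -13.00717728   5.86588334] 61.382936239242554
the job is handed in; nothing more can be done
None
```

The rail is in the channel, square end against the board and still gripped. The push held steady for about 3 s, until I handed the job in at 20.2 s. I estimate board travel at about 15 mm, from measurements giving 14–15 mm, but I couldn't see the pointer directly at the end. The wrist read about 13 N, of which I put roughly 2 N down to friction.

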